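# Slide the solvent bottle into its bay and shut the gate

## Robot

A 6-joint arm with a two-finger parallel gripper is mounted at the origin on the work surface; the furniture and walls round the work are solid. World frame = base frame: x ahead of the robot, y to its left, z up, the work surface at z = 0. Lengths are in m, angles in degrees, forces in N, time in s.
With the tool pointing down it reaches from about 0.4 to 0.825 m from the base axis. Payload 7 kg.
Tool frame: the origin (TCP) lies on the front face of the gripper's body, between the roots of the fingers; the fingertips stand 66 mm ahead of it and the grasp point (between the pads) lies 47 mm ahead of it; z points along the fingers, y is the line along which they close (so a half turn about z gives the same grasp; the last joint's range is limited). The gripper opens to 88 mm and grips with 3 to 60 N. Pads are 19 mm wide; open, the fingers measure 130 mm over their backs; the gripper's body (78 mm by 193 mm) begins 47 mm behind the grasp point.
Start: joints at [16.507, 20.546, 0.682, 0, -70.136, -16.507], TCP at [0.675, -0, 0.292] pointing down, gripper open.
Joint ranges: [-176.03, 176.03], [-82.01, 121.73], [-58.28, 71.71], [-173.87, 95.51], [-174.79, -0.11], [-173.66, 173.66]. Speed limits (degrees/s): [136.94, 136.94, 172.46, 180, 180, 180].

## Interface

Orientations are given as [roll, pitch, yaw] about the fixed x, y, z axes, in that order (R = Rz(yaw) Ry(pitch) Rx(roll)).
In Python, from plant import ctrl gives the robot as it stands.
- The arm moves only by the tool send_rows, never from a script. Its argument "deltas" is a list of rows, each a list of 2 entries, a list of its own where there are three numbers: the shift along the tool's x, y, z each as a share of 800 mm, from -1 to 1, then the turn about the tool's z as a share of 90 degrees, from -1 to 1. A call has exactly 5 rows; each row is the pose to reach, as a shift and turn from the pose commanded when the call began, along the tool's axes at that moment; what a row does not reach only later rows make up. A row lasts 1/12 s, in which the tool goes at most 41.7 mm and 7.16 degrees, less where a joint would pass 70% of its speed; a pose out of reach is approached as far as the arm can. A call with a number of a shift or a turn outside -1 to 1 is refused whole. A call with a gripper value outside its range is refused whole. "gripper" is the opening, from 0 (shut) to 1 (fully open), set as the call begins (left out, the last holds). The fingers move at their own pace and stop on an object; the grip force is fixed at half the most. Time passes only in rows, so rows that repeat a pose let the fingers close, or fill a call up. It gives the time, the measured TCP pose, the force, the opening and the grip force at its end, in the units of the state.
- ctrl.get_obs(): the state, without advancing time (a new reading comes with each control period).
- ctrl.snapshot(name): name is "scene" or "side" or "wrist"; returns a dict with "color" (420x560x3 uint8, red, green, blue), "vertical_fov" (degrees; the focal length in pixels is half the picture's height over the tangent of half this angle, whatever the lens; pixels are square), "cx", "cy" (the principal point, pixels), "rvec" (rotation vector, rad) and "tvec" (3), from world to camera coordinates, as OpenCV has them. Camera axes: x right, y down, z forward; pixel columns grow to the right and rows downward; lengths in m; the calibration is good to about 2 mm. A picture is of the moment at which its call begins. There is no depth.
- ctrl.close_job(): hands the job in; it is judged then, once.
Trained networks look in a picture, given as the dict that the camera call returned (one of the last four; its "shot" number tells which), for a name from the list of things; names that differ only in an ending like _2 or _b are one class to them, and where a whole thing is asked for, a point or a joint stands for the part that bears it (a point fixed in the world has none). Each returns a list of dicts, best first, with "conf" (0 to 1); they miss things now and then, are a little off and sometimes report something else, mostly with a low value. They report only what shows in the picture. A call takes as long as a camera call. They do not tell look-alikes from the thing itself.
- ctrl.boxes_of(picture, thing): "xy" ([column, row] as shares, 0 to 1, of the picture: columns of its width, rows of its height, amid what is visible of it).
- ctrl.cut_out(picture, thing): "pixels" (420x560 bool, what is visible of it) and "xy" ([column, row] as shares, 0 to 1, of the picture: columns of its width, rows of its height, amid what is visible of it).
The state is a dict: "clock": time; "joint_pos": joint angles; "qvel": joint speeds; "tau": joint torques, N m; "tool_pos": TCP position; "orientation": TCP orientation; "force": force on the tool from outside, world axes, zero at the start; "moment": the same for the moment, N m; "opening": finger opening in m; "gripper_force": force on a finger pad.
Only numpy, scipy, OpenCV 4.12 (cv2) and the standard library are available. Lean on these libraries where they do the work, as an engineer would, in place of code of your own. Each camera call takes 0.05 s, during which the arm holds its last target. There are 200 camera calls.

## Task

Without picking it up, push the brown solvent bottle low on its body so that it slides across the counter upright, without tipping, into the low three-walled steel bay and right up to the bay's back wall. Then push the bay's yellow gate fully shut behind it. Leave the other loose things on the counter where they stand.

Things in the scene. Friction and masses are not known exactly. Their poses are not given: they have to be found in the camera images.
- amber: brown round solvent bottle, black cap, blue-and-white label, loose, upright, 0.26 kg (varies 0.7 to 1.4 times). Body 60 mm in diameter, straight-sided from near the counter to about 85 mm up; cap 31 mm across; height 118 mm. Origin: centre of its underside; z is its long axis. It tips easily when pushed high; pushed 20 to 35 mm above the counter it slides.
- bay: bottle bay fixed to the counter: back and two side walls of 4 mm steel, 40 mm high, no floor or sill. Origin: on the counter, mid inner space. +x points at the back wall, -x out of the open mouth. Inner faces: back wall x = +38 mm, sides y = +-40 mm; sides end at the mouth, x = -38 mm. Bottle against the back wall: its centre at x = +8 mm. Screw flanges 3 mm high reach y = +-57 mm.
- gate (a joint): angle q (rad) of the yellow gate, on a vertical hinge at the mouth end of the bay's +y side wall. 0: shut across the mouth (a stop); it opens outward and starts at 1.7 to 2.2. In the bay's frame it points from hinge to post along (-sin q, -cos q); a push on the face that looks outward when shut closes it. It stays where left; friction 0.04 N m.
- gate_hinge (a point): the gate's hinge axis, half-way up the gate plate (23 mm above the counter); in the bay's frame x = -46 mm, y = +42 mm. The plate is 4 mm thick, centred on the axis, and spans 10 to 36 mm above the counter.
- gate_post (a point): black round post, 12 mm in diameter, at the gate's free end, 84 mm from the hinge axis; it spans 8 to 52 mm above the counter, this point lies 30 mm above the counter on its axis.
- reagent_orange: bystander: white wedge-shaped reagent bottle with an orange cap, 44x56x88 mm, loose; origin at the centre of its underside. To be left alone.
- bottle_yellow: bystander: small white bottle with a yellow cap, 42 mm in diameter, 62 mm high, loose; origin at the centre of its underside. To be left alone.
- bottle_purple: bystander: small white bottle with a purple cap, 42 mm in diameter, 62 mm high, loose; origin at the centre of its underside. To be left alone.
- strip_box: bystander: upright white and green carton, 62x62x105 mm, loose; origin at the centre of its underside. To be left alone.
- tape: bystander: roll of beige tape lying flat, 69 mm in diameter, 18 mm high, loose; origin at the centre of its underside. To be left alone.
There are look-alikes about, which are no part of the job. What is shaped like the amber but pink is not meant.

How it is judged:
By the outcome, as a careful person would: the job done as asked, in the order asked, and still so for the second after the job is handed in, with the robot touching nothing.
It also fails if it takes over 72 s, if anything falls off the work surface, if the arm or the gripper's body presses on something with over 40 N, if the wrist force passes 120 N, or if a joint passes its speed limit or range.

## Working session

There is one attempt and no reset: what is moved stays moved. The work goes in short steps, Python scripts to look and compute and a tool call to move; the robot and the scene stay as the last step left them, time stands still between calls to the robot, and variables do not carry over. Pictures are saved under pics/ and viewed, at most 10 in all, crops included, and the job is handed in when it is done.

Besides the shell and the picture viewer there is one more tool, called by a JSON object that holds its "api" and its "payload". send_rows: Moves the arm, as the interface text tells. Shift numbers are shares of 800 mm and turn numbers shares of 90 degrees, none past 1 either way. Its arguments: {"type":"object","properties":{"deltas":{"type":"array","items":{"type":"array"}},"gripper":{"type":"number"}},"required":["deltas"]}

```bash
ls; mkdir -p pics
cat > h.py <<'E'
import numpy as np, cv2
from plant import ctrl
def K(s):
    f=210/np.tan(np.radians(s["vertical_fov"])/2); return np.array([[f,0,s["cx"]],[0,f,s["cy"]],[0,0,1.]])
def ray(s,uv,z):
    R=cv2.Rodrigues(np.array(s["rvec"],float))[0]; t=np.array(s["tvec"],float).ravel()
    c=-R.T@t; d=R.T@np.linalg.inv(K(s))@np.array([uv[0],uv[1],1.]); return c+d*(z-c[2])/d[2]
def proj(s,P):
    return cv2.projectPoints(np.atleast_2d(np.array(P,float)),np.array(s["rvec"],float),np.array(s["tvec"],float),K(s),None)[0][:,0]
def save(s,n): cv2.imwrite("pics/"+n,s["color"][:,:,::-1])
E
python3 - <<'E'
from h import *
print(ctrl.get_obs())
for n in("scene","side"):
    s=ctrl.snapshot(n); save(s,n+"0.png"); print(n,s["vertical_fov"],s["cx"],s["cy"],s["rvec"],s["tvec"])
    for t in("amber","bay","gate","gate_hinge","gate_post","reagent_orange","bottle_yellow","bottle_purple","strip_box","tape"):
        print(t,[(np.round(np.array(b["xy"])*[560,420],1).tolist(),round(b["conf"],2)) for b in ctrl.boxes_of(s,t)])
E
```

```text
pics
{'clock': 0.0, 'joint_pos': array([ 1.65086668e+01,  2.05928117e+01,  6.32688829e-01, -1.90619638e-02,
       -7.01333435e+01, -1.65080569e+01]), 'qvel': array([-0.04572071,  0.00468604,  0.01953595, -0.00374681,  0.05253808,
       -0.06306855]), 'tau': array([-8.00930356e-04, -5.82726967e+01,  2.93058443e+01,  6.99745238e+00,
        6.93249181e-03, -2.06530804e-04]), 'tool_pos': array([6.74627835e-01, 2.82509215e-07, 2.91202122e-01]), 'orientation': array([ 1.79905294e+02, -9.38038241e-03, -9.00058749e+01]), 'force': array([0.52326727, 0.20078767, 0.30337977]), 'moment': array([ 0.01682081,  0.01627964, -0.02440267]), 'gripper_force': 0.0, 'opening': 0.08741890689152998}
scene 48.24204481148993 277.24007707168875 206.57347895327342 [ 2.14000864 -1.06131896  0.45153439] [-0.31913995  0.29981705  0.95407424]
amber [([231.8, 192.0], 0.91), ([281.0, 173.1], 0.84)]
bay [([321.6, 227.1], 0.9)]
gate [([298.4, 208.1], 0.78), ([217.3, 139.0], 0.23)]
gate_hinge [([300.7, 208.8], 0.83)]
gate_post [([301.5, 210.2], 0.58)]
reagent_orange [([195.9, 160.9], 0.95), ([230.4, 187.6], 0.5)]
bottle_yellow [([148.6, 185.3], 0.72)]
bottle_purple [([260.1, 159.1], 0.86)]
strip_box [([219.2, 137.0], 0.62)]
tape [([406.8, 287.8], 0.87)]
side 55.18513353845319 279.6482807080188 210.78599000951996 [ 1.64091867  1.79388549 -0.79229196] [ 0.05725672 -0.28537628  1.5672088 ]
amber [([323.4, 210.0], 0.88), ([302.7, 240.3], 0.57)]
bay [([236.2, 230.1], 0.62)]
gate [([263.3, 225.7], 0.57)]
gate_hinge [([264.5, 228.4], 0.52)]
gate_post [([265.2, 229.7], 0.69)]
reagent_orange [([383.8, 219.2], 0.55)]
bottle_yellow [([393.1, 197.4], 0.59)]
bottle_purple [([340.9, 259.6], 0.67), ([262.4, 228.4], 0.25)]
strip_box [([397.9, 247.7], 0.57), ([393.0, 197.5], 0.53)]
tape [([156.4, 217.3], 0.65), ([392.8, 194.7], 0.22)]
```

View pics/scene0.png

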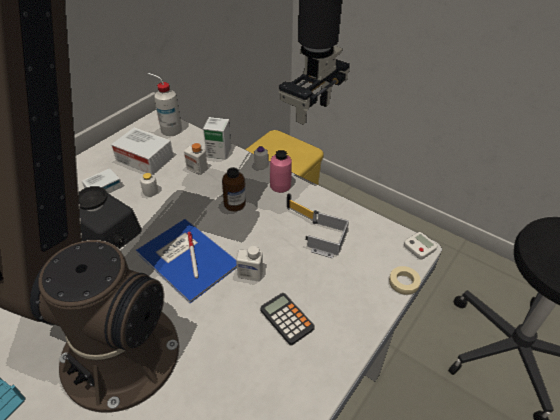

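Run:
```python
import cv2
a=cv2.imread("pics/scene0.png")[110:310,120:440]
cv2.imwrite("pics/crop0.png",cv2.resize(a,(800,500),interpolation=cv2.INTER_CUBIC))
```

```text
(no output)
```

View pics/crop0.png

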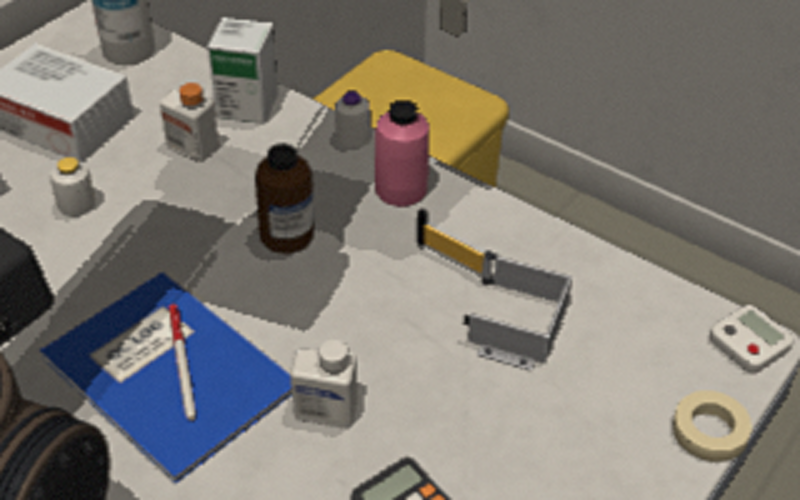

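View pics/side0.png

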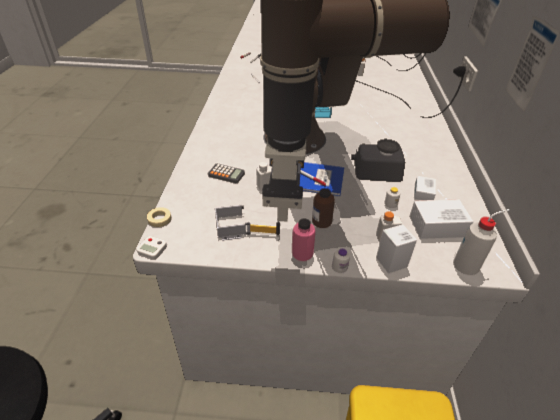

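The brown bottle at scene (233,189) has a black cap and a blue-and-white label, so it is the amber. The pink one at (281,171) is the look-alike, and the crop confirms this. The bay is at about (325,230), with its mouth facing the amber. The gate is swung open from the hinge at about (315,217) to the post at about (289,202).

Run:
```python
from h import *
s=ctrl.snapshot("wrist"); save(s,"w0.png")
S=ctrl.snapshot("scene");D=ctrl.snapshot("side")
c=[S["color"][190:265,280:360],D["color"][195:245,205:290]]
c=[cv2.resize(c[0],(400,375),interpolation=2),cv2.resize(c[1],(400,235),interpolation=2)]
im=np.zeros((420,1360-560+0,3),np.uint8); im[:375,:400]=c[0]; im[:235,400:]=c[1]
cv2.imwrite("pics/c1.png",im[:,:,::-1])
w=s["color"]; cv2.imwrite("pics/w0.png",w[:,:,::-1])
for t in("amber","bay","gate","reagent_orange","bottle_purple"):
    print(t,[(np.round(np.array(b["xy"])*[560,420],1).tolist(),round(b["conf"],2)) for b in ctrl.boxes_of(s,t)])
for n,q in(("S",S),("D",D)):
  for b in ctrl.cut_out(q,"amber"):
    m=b["pixels"]; ys,xs=np.where(m); print(n,b["conf"],xs.min(),xs.max(),ys.min(),ys.max())
    # bottom centre guess: ground point
    bm=ys.max(); x=xs[ys>bm-12].mean(); print(ray(q,(x,bm),0))
for n,uv in (("farbackTop",(348.4,219.6)),("nearLeftTop",(307.2,237.2)),("nearBackTop",(339,244)),("farLeftTop",(316,212))):
    print(n,ray(S,uv,.04))
print("post",ray(S,(289,195),.052))
for t,uv in (("or",(196,166)),("pur",(260,164)),("pink",(281,187))): print(t,ray(S,uv,.02))
```

```text
amber [([339.9, 241.6], 0.84), ([425.0, 258.4], 0.72), ([397.1, 48.3], 0.67)]
bay [([398.5, 47.4], 0.87), ([301.6, 312.5], 0.27)]
gate [([398.0, 137.0], 0.94)]
reagent_orange [([407.1, 414.6], 0.73), ([304.3, 311.7], 0.26)]
bottle_purple [([303.9, 312.3], 0.6)]
S 0.94 270 292 149 193
[0.5851067  0.03093778 0.        ]
S 0.87 222 245 167 210
[0.45645054 0.08883898 0.        ]
D 0.98 292 314 218 260
[0.63385083 0.05391432 0.        ]
D 0.71 312 333 187 228
[0.50206618 0.10849169 0.        ]
farbackTop [ 0.57402361 -0.18848295  0.04      ]
nearLeftTop [ 0.46274246 -0.14009182  0.04      ]
nearBackTop [ 0.49067622 -0.21258081  0.04      ]
farLeftTop [ 0.54729008 -0.10900091  0.04      ]
post [ 0.54639344 -0.02436285  0.052     ]
or [0.51128961 0.2817261  0.02      ]
pur [0.63056752 0.14058086 0.02      ]
pink [0.58749491 0.0321129  0.02      ]
```

View pics/w0.png

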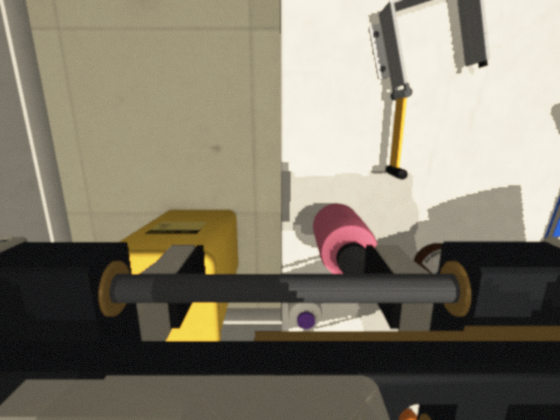

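View pics/c1.png

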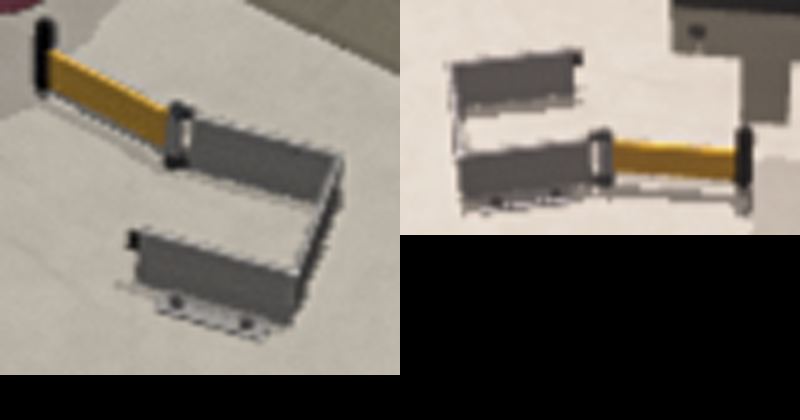

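```bash
cat > fit.py <<'E'
from h import *
from scipy.optimize import least_squares
th=np.linspace(0,2*np.pi,24)
def cyl(x,y):
    return np.concatenate([np.c_[x+r*np.cos(th),y+r*np.sin(th),0*th+z] for r,z in((.028,0),(.03,.004),(.03,.085),(.0155,.105),(.0155,.118))])
def bottle(views,x0):  # views: [(snap,(xmin,xmax,ymin,ymax))]
    def res(p):
        o=[]
        for s,b in views:
            q=proj(s,cyl(*p)); o+=[q[:,0].min()-b[0],q[:,0].max()-b[1]-1,q[:,1].min()-b[2],q[:,1].max()-b[3]-1]
        return np.array(o)
    r=least_squares(res,x0,loss="soft_l1"); return r.x,r.fun
def bayw(p,P):
    c,s=np.cos(p[2]),np.sin(p[2]); P=np.array(P,float)
    return np.c_[p[0]+c*P[:,0]-s*P[:,1],p[1]+s*P[:,0]+c*P[:,1],P[:,2]]
E
python3 - <<'E'
from fit import *
S=ctrl.snapshot("scene");D=ctrl.snapshot("side");W=ctrl.snapshot("wrist")
for i,x0 in (((222,245,167,210),(.47,.1)),((270,292,149,193),(.6,.05))):
    D_b=(312,333,187,228) if x0[0]<.5 else (292,314,218,260)
    print(bottle([(S,i),(D,D_b)],x0))
s_=lambda u,v:(280+u/5,190+v/5); d_=lambda u,v:(205+(u-400)/4.706,195+v/4.7)
H=lambda z:("h",z); 
data=[(S,s_(44,22),("p",.052)),(S,s_(41,93),("p",.008)),(S,s_(340,155),(.042,.044,.04)),(S,s_(297,273),(.042,-.042,.04)),
(S,s_(136,235),(-.038,-.042,.04)),(S,s_(292,322),(.042,-.044,0)),(S,s_(178,135),(-.046,.042,.023)),
(D,d_(744,130),("p",.052)),(D,d_(742,185),("p",.008)),(D,d_(458,155),(.042,.044,.04)),(D,d_(462,208),(.042,.044,0)),(D,d_(600,158),(-.046,.042,.023)),(D,d_(452,66),(.042,-.044,.04)),
(W,(397,172),("p",.03)),(W,(401,92),(-.046,.042,.04))]
def pts(p):
    o=[]
    for _,_,P in data:
        if P[0]=="p": P=(-.046-.084*np.sin(p[3]),.042-.084*np.cos(p[3]),P[1])
        o.append(P)
    return bayw(p,o)
def res(p):
    X=pts(p); return np.concatenate([proj(s,x)[0]-uv for (s,uv,_),x in zip(data,X)])
r=least_squares(res,(.52,-.16,-1.2,1.9),loss="soft_l1")
p=r.x; print(p,np.degrees(p[2])); print(np.round(r.fun.reshape(-1,2),1))
print("hinge,post",bayw(p,[(-.046,.042,0),(-.046-.084*np.sin(p[3]),.042-.084*np.cos(p[3]),0)]))
print("mouth,back, target amber",bayw(p,[(-.038,0,0),(.038,0,0),(.008,0,0)]))
E
```

```text
(array([0.47580379, 0.10401409]), array([-5.49266168e-01,  6.45141756e-04, -8.04957017e-01, -1.05849252e-01,
       -1.04285117e+00, -2.07477560e-02,  5.82496415e-01, -7.02158819e-01]))
(array([0.60990313, 0.05014333]), array([-0.2759164 , -1.13326917, -0.3775644 , -1.8213967 , -1.58419813,
       -0.49955946, -0.13666411,  0.01677531]))
[ 0.5232848  -0.16002687 -1.31289296  1.76255124] -75.2232256905216
[[-0.8  0. ]
 [-0.5 -2.1]
 [ 1.2 -1.8]
 [-0.2 -1.5]
 [ 0.3 -3.4]
 [-1.   0.1]
 [-0.3 -2.1]
 [-0.4 -0.5]
 [-0.3 -0.9]
 [-1.1  0.4]
 [-0.8 -0.7]
 [ 0.4  0.3]
 [-1.6 -1.1]
 [-0.4 -0.6]
 [ 1.5  0.2]]
hinge,post [[ 0.55216325 -0.10483598  0.        ]
 [ 0.54661083 -0.02101969  0.        ]]
mouth,back, target amber [[ 0.51359275 -0.12328365  0.        ]
 [ 0.53297685 -0.19677009  0.        ]
 [ 0.52532523 -0.16776229  0.        ]]
```

Run:
```python
from h import *
S=ctrl.snapshot("scene");D=ctrl.snapshot("side")
for n,s in(("S",S),("D",D)):
    print(n,proj(s,[(.6746,0,.2912),(.6746,0,.2252),(.6746+.0965,0,.2912),(.6746-.0965,0,.2912),(.6746,.039,.2912),(.6746,-.039,.2912)]).round().tolist())
a=cv2.resize(S["color"][30:140,260:370],(400,400),interpolation=2);b=cv2.resize(D["color"][120:220,240:340],(400,400),interpolation=2)
cv2.imwrite("pics/g.png",np.hstack([a,b])[:,:,::-1])
```

```text
S [[314.0, 90.0], [313.0, 113.0], [335.0, 74.0], [291.0, 107.0], [301.0, 85.0], [328.0, 95.0]]
D [[285.0, 182.0], [284.0, 205.0], [281.0, 211.0], [287.0, 157.0], [303.0, 183.0], [267.0, 180.0]]
```

View pics/g.png

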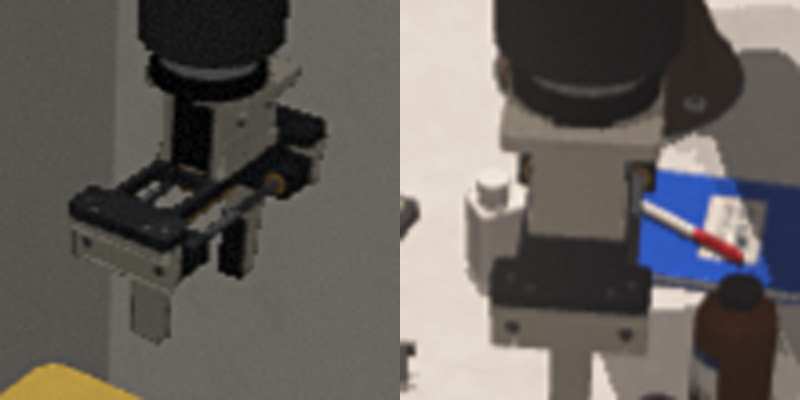

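The bay, gate and bottle fits all agree to about 3 mm. With the tool pointing straight down, the gripper body would hit the bottle's upper half in any push from outside. I'll straddle the bottle loosely and push it with the trailing finger, as low as the body allows.

{"api": "send_rows", "payload": {"deltas": [[[-0.05, 0.1, 0], 0.08], [[-0.1, 0.2, 0], 0.16], [[-0.13, 0.2485, 0], 0.24], [[-0.13, 0.2485, 0], 0.31], [[-0.13, 0.2485, 0], 0.39]], "gripper": 1.0}}

```text
clock: 2.27
tool_pos: [0.4917, 0.0951, 0.2921]
orientation: [180.0, 0.0, -124.8]
force: [0.8, 1.1, 0.4]
opening: 0.0873
gripper_force: 0.0
```

{"api": "send_rows", "payload": {"deltas": [[[0, 0, 0], 0.08], [[0, 0, 0], 0.16], [[0, 0, 0], 0.24], [[0, 0, 0], 0.31], [[0, 0, 0], 0.39]]}}

```text
clock: 2.68
tool_pos: [0.4936, 0.095, 0.2926]
orientation: [180.0, 0.0, -159.8]
force: [0.1, -0.4, -0.2]
opening: 0.0873
gripper_force: 0.0
```

{"api": "send_rows", "payload": {"deltas": [[[0, 0, 0], 0.08], [[0, 0, 0], 0.106], [[0, 0, 0], 0.106], [[0, 0, 0], 0.106], [[0, 0, 0], 0.106]]}}

```text
clock: 3.1
tool_pos: [0.4937, 0.0948, 0.2923]
orientation: [180.0, 0.0, -169.0]
force: [-0.2, -0.8, -0.2]
opening: 0.0876
gripper_force: 0.0
```

```bash
cat >> fit.py <<'E'
from scipy.spatial.transform import Rotation as Ro
BAY=np.array([.5233,-.1600,-1.3129])
def tool():
    o=ctrl.get_obs(); return o["tool_pos"],Ro.from_euler("xyz",o["orientation"],degrees=True).as_matrix()
def share(dw):
    p,R=tool(); return np.round(R.T@np.array(dw)/.8,4)
def inbay(P):
    d=np.array(P)[:2]-BAY[:2]; c,s=np.cos(BAY[2]),np.sin(BAY[2]); return np.array([c*d[0]+s*d[1],-s*d[0]+c*d[1]])
def amber_now(near):
    v=[]
    for n in("scene","side"):
        s=ctrl.snapshot(n)
        best=None
        for b in ctrl.cut_out(s,"amber"):
            m=cv2.connectedComponentsWithStats(b["pixels"].astype(np.uint8)); k=1+np.argmax(m[2][1:,4]); x,y,w,h=m[2][k][:4]
            e=np.linalg.norm(np.array([x+w/2,y+h/2])-proj(s,(*near,.055))[0])
            if e<25 and (best is None or e<best[0]): best=(e,(x,x+w-1,y,y+h-1),b["conf"])
        if best: v.append((s,best[1]))
        print(n,best)
    return bottle(v,near) if v else None
E
python3 - <<'E'
from fit import *
a,f=amber_now((.476,.104)); print(a,f.round(1),inbay(a))
p,R=tool(); print(p,R.round(3)); print(share([a[0]-p[0],a[1]-p[1],0]))
S=ctrl.snapshot("scene"); print("white",ray(S,(250,275),0.01))
save(ctrl.snapshot("wrist"),"w1.png")
E
```

```text
scene (np.float64(1.923700793322003), (np.int32(223), np.int32(246), np.int32(168), np.int32(211)), 0.67)
side (np.float64(0.4777952843073418), (np.int32(311), np.int32(334), np.int32(188), np.int32(227)), 0.72)
[0.47584138 0.1018188 ] [-0.9 -0.4 -1.5 -0.8 -0.8 -1.8 -0.5  0.3] [-0.26526428  0.020887  ]
[0.49367915 0.09475823 0.29226188] [[-0.982 -0.19   0.   ]
 [-0.19   0.982 -0.   ]
 [-0.    -0.    -1.   ]]
[ 0.0202  0.0129 -0.    ]
white [ 0.30861514 -0.087283    0.01      ]
```

View pics/w1.png

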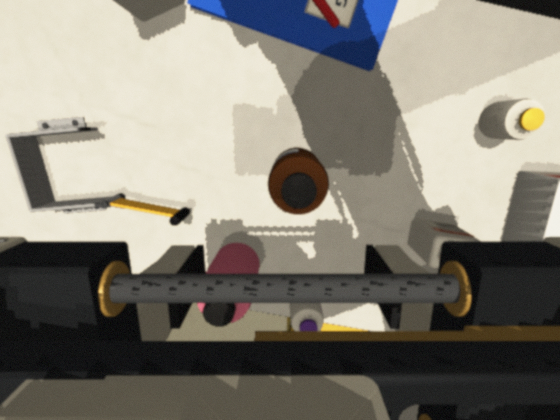

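The wrist view shows the amber clear at (298,182), with its cap at about (299,190). The bay is at (60,170), the gate post at (180,214) and the hinge at about (117,203). I'll cross-check positions from these.

Run:
```python
from fit import *
W=ctrl.snapshot("wrist")
c=ray(W,(299,190),.118); print("cap",c,"post",ray(W,(180,214),.045),"hinge",ray(W,(118,203),.04))
print("expected hinge .552,-.105 post .547,-.021")
print(proj(W,bayw(BAY,[(.042,.042,.04),(.042,-.042,.04),(-.038,-.042,.04)])).round())
```

```text
cap [0.47407716 0.10395388 0.118     ] post [ 0.54109414 -0.0166484   0.045     ] hinge [ 0.54334137 -0.08881878  0.04      ]
expected hinge .552,-.105 post .547,-.021
[[ 28. 213.]
 [  6. 138.]
 [ 79. 133.]]
```

{"api": "send_rows", "payload": {"deltas": [[[0.021, 0.0145, 0], 0], [[0.021, 0.0145, 0.04], 0], [[0.021, 0.0145, 0.08], 0], [[0.021, 0.0145, 0.12], 0], [[0.021, 0.0145, 0.16], 0]]}}

```text
clock: 3.87
tool_pos: [0.4749, 0.1031, 0.1635]
orientation: [180.0, 0.1, -169.0]
force: [-0.4, 0.5, -0.2]
opening: 0.0873
gripper_force: 0.0
```

{"api": "send_rows", "payload": {"deltas": [[[0, 0, 0.015], 0], [[0, 0, 0.03], 0], [[0, 0, 0.04], 0], [[0, 0, 0.04], 0], [[0, 0, 0.04], 0]]}}

```text
clock: 4.28
tool_pos: [0.4751, 0.103, 0.1323]
orientation: [-180.0, -0.0, -169.1]
force: [-0.5, 0.2, 0.4]
opening: 0.0876
gripper_force: 0.0
```

{"api": "send_rows", "payload": {"deltas": [[[0, 0, 0.006], 0], [[0, 0, 0.012], 0], [[0, 0, 0.014], 0], [[0, 0, 0.0145], 0], [[0, 0, 0.0145], 0]]}}

```text
clock: 4.7
tool_pos: [0.475, 0.103, 0.1207]
orientation: [180.0, 0.0, -169.1]
force: [-0.0, -0.3, 0.5]
opening: 0.0877
gripper_force: 0.0
```

{"api": "send_rows", "payload": {"deltas": [[[0, 0, 0.001], 0], [[0, 0, 0.002], 0], [[0, 0, 0.003], 0], [[0, 0, 0.003], 0], [[0, 0, 0.003], 0]]}}

```text
clock: 5.12
tool_pos: [0.4749, 0.103, 0.1182]
orientation: [-180.0, -0.0, -169.1]
force: [-0.0, 0.6, -0.8]
opening: 0.0874
gripper_force: 0.0
```

{"api": "send_rows", "payload": {"deltas": [[[0, 0, 0.0005], 0], [[0, 0, 0.001], 0], [[0, 0, 0.0015], 0], [[0, 0, 0.002], 0], [[0, 0, 0.002], 0]]}}

```text
clock: 5.53
tool_pos: [0.4749, 0.103, 0.1165]
orientation: [-180.0, -0.0, -169.1]
force: [-1.1, 0.2, 0.5]
opening: 0.0875
gripper_force: 0.0
```

{"api": "send_rows", "payload": {"deltas": [[[0, 0, 0.001], 0], [[0, 0, 0.002], 0], [[0, 0, 0.003], 0], [[0, 0, 0.003], 0], [[0, 0, 0.003], 0]]}}

```text
clock: 5.95
tool_pos: [0.4749, 0.103, 0.1141]
orientation: [-180.0, -0.0, -169.1]
force: [0.2, 0.4, -0.2]
opening: 0.0874
gripper_force: 0.0
```

{"api": "send_rows", "payload": {"deltas": [[[0, 0, 0.001], 0], [[0, 0, 0.002], 0], [[0, 0, 0.003], 0], [[0, 0, 0.003], 0], [[0, 0, 0.003], 0]]}}

```text
clock: 6.37
tool_pos: [0.4749, 0.103, 0.1118]
orientation: [-180.0, -0.0, -169.1]
force: [-0.6, 0.1, -0.7]
opening: 0.0876
gripper_force: 0.0
```

{"api": "send_rows", "payload": {"deltas": [[[0, 0, 0.001], 0], [[0, 0, 0.002], 0], [[0, 0, 0.003], 0], [[0, 0, 0.003], 0], [[0, 0, 0.003], 0]]}}

```text
clock: 6.78
tool_pos: [0.475, 0.103, 0.1094]
orientation: [-180.0, -0.0, -169.1]
force: [0.3, -0.1, 0.5]
opening: 0.0874
gripper_force: 0.0
```

{"api": "send_rows", "payload": {"deltas": [[[0, 0, 0.001], 0], [[0, 0, 0.002], 0], [[0, 0, 0.003], 0], [[0, 0, 0.004], 0], [[0, 0, 0.004], 0]]}}

```text
clock: 7.2
tool_pos: [0.4749, 0.1029, 0.106]
orientation: [-180.0, -0.0, -169.1]
force: [-0.3, -0.5, -0.1]
opening: 0.0878
gripper_force: 0.0
```

{"api": "send_rows", "payload": {"deltas": [[[0, 0, 0.001], 0], [[0, 0, 0.002], 0], [[0, 0, 0.003], 0], [[0, 0, 0.004], 0], [[0, 0, 0.004], 0]]}}

```text
clock: 7.62
tool_pos: [0.4749, 0.1029, 0.1029]
orientation: [-180.0, -0.0, -169.1]
force: [-0.2, 0.0, -0.0]
opening: 0.0876
gripper_force: 0.0
```

{"api": "send_rows", "payload": {"deltas": [[[0, 0, 0.001], 0], [[0, 0, 0.002], 0], [[0, 0, 0.003], 0], [[0, 0, 0.004], 0], [[0, 0, 0.004], 0]]}}

```text
clock: 8.03
tool_pos: [0.4749, 0.1029, 0.0997]
orientation: [-180.0, -0.0, -169.1]
force: [-0.4, -0.4, 0.4]
opening: 0.0878
gripper_force: 0.0
```

{"api": "send_rows", "payload": {"deltas": [[[0, 0, 0.001], 0], [[0, 0, 0.002], 0], [[0, 0, 0.003], 0], [[0, 0, 0.004], 0], [[0, 0, 0.004], 0]]}}

```text
clock: 8.45
tool_pos: [0.4749, 0.1029, 0.0964]
orientation: [-180.0, -0.0, -169.1]
force: [-0.0, 0.8, -0.3]
opening: 0.0876
gripper_force: 0.0
```

{"api": "send_rows", "payload": {"deltas": [[[0, 0, 0], 0], [[0, 0, 0], 0], [[0, -0.004, 0], 0], [[0, -0.008, 0], 0], [[0, -0.012, 0], 0]], "gripper": 0.8}}

```text
clock: 8.87
tool_pos: [0.4771, 0.0936, 0.0968]
orientation: [180.0, 0.0, -169.1]
force: [-1.4, 1.2, -0.7]
opening: 0.0706
gripper_force: 0.9
```

{"api": "send_rows", "payload": {"deltas": [[[0, -0.004, 0], 0], [[0, -0.01, 0], 0], [[0, -0.018, 0], 0], [[0, -0.026, 0], 0], [[0, -0.034, 0], 0]]}}

```text
clock: 9.28
tool_pos: [0.4821, 0.0662, 0.0967]
orientation: [180.0, 0.0, -169.1]
force: [-0.5, 2.2, 1.0]
opening: 0.0702
gripper_force: 1.2
```

Run:
```python
from fit import *
p,R=tool(); e=p[:2]-R[:2,1]*.005; print(p,e)
print(amber_now(tuple(e)))
```

```text
[0.48213698 0.06621477 0.09670788] [0.48308546 0.06130555]
scene (np.float64(6.965091191862414), (np.int32(233), np.int32(256), np.int32(184), np.int32(215)), 0.56)
side (np.float64(6.964870786654137), (np.int32(301), np.int32(321), np.int32(201), np.int32(227)), 0.6)
(array([0.47960727, 0.06930142]), array([ -0.4351488 ,  -0.14828031, -13.27384884,  -0.29974496,
        -1.65664436,  -0.1743205 , -13.40682736,   0.35335381]))
```

{"api": "send_rows", "payload": {"deltas": [[[0, -0.01, 0], 0], [[0, -0.02, 0], 0], [[0, -0.03, 0], 0], [[0, -0.04, 0], 0], [[0, -0.05, 0], 0]]}}

```text
clock: 9.9
tool_pos: [0.4896, 0.0267, 0.0966]
orientation: [180.0, -0.0, -169.1]
force: [-0.1, 2.0, -0.3]
opening: 0.0706
gripper_force: 0.8
```

{"api": "send_rows", "payload": {"deltas": [[[0, -0.01, 0], 0], [[0, -0.02, 0], 0], [[0, -0.03, 0], 0], [[0, -0.04, 0], 0], [[0, -0.05, 0], 0]]}}

```text
clock: 10.32
tool_pos: [0.4972, -0.0126, 0.0966]
orientation: [-180.0, -0.0, -169.1]
force: [0.1, 1.4, -0.6]
opening: 0.0701
gripper_force: 0.8
```

{"api": "send_rows", "payload": {"deltas": [[[0, -0.01, 0], 0], [[0, -0.02, 0], 0], [[0, -0.03, 0], 0], [[0, -0.036, 0], 0], [[0, -0.04, 0], 0]]}}

```text
clock: 10.73
tool_pos: [0.5033, -0.0438, 0.0966]
orientation: [-180.0, -0.0, -169.1]
force: [0.5, 2.0, -0.3]
opening: 0.0701
gripper_force: 0.8
```

Run:
```python
from fit import *
p,R=tool(); e=p[:2]+R[:2,1]*.005; print(p,e,inbay(e))
r=amber_now(tuple(e)); print(r,inbay(r[0]))
a=[]
for n in("scene","side"):
    s=ctrl.snapshot(n); u,v=proj(s,(*e,.04))[0].astype(int); a.append(cv2.resize(s["color"][v-45:v+45,u-45:u+45],(400,400),interpolation=2))
cv2.imwrite("pics/p1.png",np.hstack(a)[:,:,::-1])
```

```text
[ 0.50328151 -0.0438363   0.09659092] [ 0.50233558 -0.0389266 ] [-0.12241626  0.01060831]
scene (np.float64(7.586068697406778), (np.int32(271), np.int32(295), np.int32(197), np.int32(229)), 0.72)
side (np.float64(4.482346444372931), (np.int32(263), np.int32(283), np.int32(203), np.int32(226)), 0.71)
(array([ 0.49778145, -0.04014507]), array([ -0.25482776,  -1.15273729, -12.65830137,   0.11483257,
        -0.96318617,  -0.83308754, -14.02763069,   2.98501829])) [-0.1223996   0.00589403]
```

View pics/p1.png

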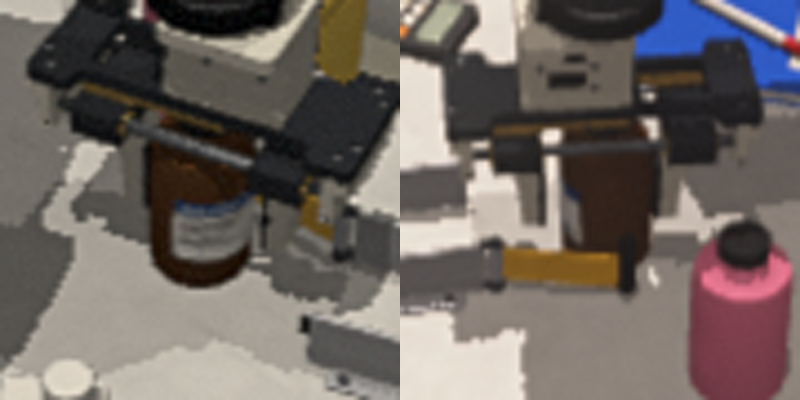

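The bottle is upright between the fingers, with the trailing finger pushing it at about 30 mm height. The gate and bay are clear ahead.

{"api": "send_rows", "payload": {"deltas": [[[0.0005, -0.009, 0], 0], [[0.001, -0.019, 0], 0], [[0.0015, -0.029, 0], 0], [[0.002, -0.039, 0], 0], [[0.0025, -0.049, 0], 0]]}}

```text
clock: 11.45
tool_pos: [0.5088, -0.0829, 0.0966]
orientation: [180.0, -0.0, -169.1]
force: [0.2, 2.0, -0.5]
opening: 0.07
gripper_force: 1.0
```

{"api": "send_rows", "payload": {"deltas": [[[0.0005, -0.01, 0], 0], [[0.001, -0.02, 0], 0], [[0.0015, -0.03, 0], 0], [[0.002, -0.04, 0], 0], [[0.002, -0.046, 0], 0]]}}

```text
clock: 11.87
tool_pos: [0.5142, -0.1195, 0.0966]
orientation: [-180.0, -0.0, -169.1]
force: [-0.4, 2.4, 0.8]
opening: 0.0702
gripper_force: 1.2
```

Run:
```python
from fit import *
p,R=tool(); e=p[:2]+R[:2,1]*.005; print(p,e,inbay(e),ctrl.get_obs()["force"])
r=amber_now(tuple(e)); print(r,inbay(r[0]))
a=[]
for n in("scene","side"):
    s=ctrl.snapshot(n); u,v=proj(s,(*e,.04))[0].astype(int); a.append(cv2.resize(s["color"][v-45:v+45,u-45:u+45],(400,400),interpolation=2))
cv2.imwrite("pics/p2.png",np.hstack(a)[:,:,::-1])
```

```text
[ 0.51416353 -0.11946548  0.09662513] [ 0.51321751 -0.11455579] [-0.04651282  0.00184136] [-0.40795779  2.42285361  0.76432544]
scene (np.float64(7.129192428299132), (np.int32(297), np.int32(322), np.int32(208), np.int32(238)), 0.87)
side (np.float64(2.775924729804129), (np.int32(236), np.int32(256), np.int32(204), np.int32(223)), 0.7)
(array([ 0.51036111, -0.11406192]), array([ -0.06450757,  -0.29237306, -14.02707949,   1.28817417,
        -0.62175417,   0.11920838, -14.0166562 ,   7.17369042])) [-0.04771887 -0.00079461]
```

View pics/p2.png

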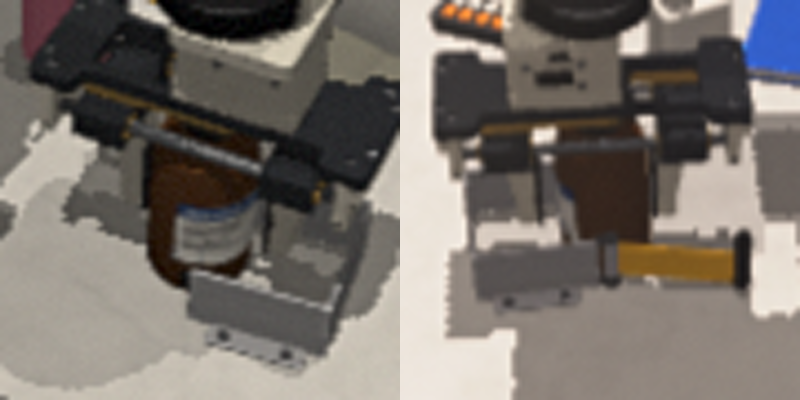

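The bottle is inside the mouth and centred. I'll push a little more, back off, raise the fingers just above the 40 mm walls so the leading finger clears the back wall, and finish the push.

{"api": "send_rows", "payload": {"deltas": [[[0, -0.006, 0], 0], [[0, -0.012, 0], 0], [[0, -0.017, 0], 0], [[0, -0.017, 0], 0], [[0, -0.013, 0], 0]]}}

```text
clock: 12.58
tool_pos: [0.5162, -0.1292, 0.0966]
orientation: [-180.0, 0.0, -169.1]
force: [0.2, -0.9, -0.0]
opening: 0.07
gripper_force: 0.0
```

{"api": "send_rows", "payload": {"deltas": [[[0, 0, -0.005], 0], [[0, 0, -0.012], 0], [[0, 0, -0.018], 0], [[0, 0, -0.018], 0], [[0, 0, -0.018], 0]]}}

```text
clock: 13.0
tool_pos: [0.5164, -0.1285, 0.1117]
orientation: [-180.0, 0.1, -169.1]
force: [-0.5, -0.7, 0.3]
opening: 0.07
gripper_force: 0.0
```

{"api": "send_rows", "payload": {"deltas": [[[0, -0.003, 0], 0], [[0, -0.008, 0], 0], [[0, -0.014, 0], 0], [[0, -0.02, 0], 0], [[0, -0.026, 0], 0]]}}

```text
clock: 13.42
tool_pos: [0.5202, -0.1494, 0.111]
orientation: [180.0, 0.0, -169.1]
force: [-0.4, 3.7, 3.6]
opening: 0.07
gripper_force: 1.9
```

Run:
```python
from fit import *
p,R=tool(); e=p[:2]+R[:2,1]*.005; print(p,e,inbay(e),R[:2,1])
r=amber_now(tuple(e)); print(r,inbay(r[0]))
```

```text
[ 0.52021108 -0.14942393  0.11103502] [ 0.51926274 -0.14451469] [-1.60028842e-02  4.57445562e-05] [-0.18966681  0.9818485 ]
scene (np.float64(0.6009814674403119), (np.int32(308), np.int32(334), np.int32(200), np.int32(240)), 0.73)
side (np.float64(1.2490256031688238), (np.int32(225), np.int32(246), np.int32(200), np.int32(225)), 0.71)
(array([ 0.51946867, -0.14250286]), array([ 0.17420047, -0.28611172, -3.18057173,  2.28985552, -0.23282908,
        0.12120485, -8.678369  ,  6.65805283])) [-0.01789566  0.00075798]
```

The upward force suggests the bottle is starting to lean at this contact height. I'll back off so it settles, narrow the finger gap so it can't lean, and drop to just above the wall.

{"api": "send_rows", "payload": {"deltas": [[[0, 0.002, 0], 0], [[0, 0.004, 0], 0], [[0, 0.007, 0], 0], [[0, 0.007, 0], 0], [[0, 0.007, 0], 0]]}}

```text
clock: 14.03
tool_pos: [0.519, -0.1433, 0.1111]
orientation: [-180.0, 0.0, -169.0]
force: [-0.6, 0.9, -0.1]
opening: 0.07
gripper_force: 0.0
```

Run:
```python
from fit import *
p,R=tool(); print(p,inbay(p),ctrl.get_obs()["force"])
r=amber_now((.5195,-.1425)); print(r,inbay(r[0]))
for n,near in(("scene",0),("side",0)):
    s=ctrl.snapshot(n)
    for b in ctrl.cut_out(s,"amber"):
        ys,xs=np.where(b["pixels"]); e=np.hypot(xs.mean()-proj(s,(*r[0],.05))[0][0],ys.mean()-proj(s,(*r[0],.05))[0][1])
        if e<20:
            print(n,[(int(y),int(xs[ys==y].min()),int(xs[ys==y].max())) for y in range(ys.min(),ys.max()+1,3)])
            print("axis proj",proj(s,[(*r[0],0.),(*r[0],.05),(*r[0],.1)]).round(1).tolist())
```

```text
[ 0.51897169 -0.14328364  0.11110908] [-1.72674512e-02  7.82909524e-05] [-0.55154228  0.94033981 -0.09358584]
scene (np.float64(4.140629865780126), (np.int32(308), np.int32(334), np.int32(207), np.int32(240)), 0.8)
side (np.float64(2.5852781064285177), (np.int32(224), np.int32(246), np.int32(194), np.int32(224)), 0.83)
(array([ 0.5164588 , -0.14448767]), array([ 0.14756397, -0.25331366, -9.14898855,  3.37888464,  0.26045527,
       -0.40562168, -3.39375359,  6.88680618])) [-0.01674415 -0.00265858]
scene [(202, 318, 321), (205, 319, 330), (208, 312, 332), (211, 311, 326), (214, 311, 332), (217, 310, 333), (220, 310, 334), (223, 310, 334), (226, 310, 333), (229, 310, 333), (232, 310, 332), (235, 313, 332), (238, 322, 331)]
axis proj [[319.9, 236.0], [321.3, 222.3], [322.7, 207.8]]
side [(194, 234, 238), (197, 230, 237), (200, 237, 243), (203, 225, 244), (206, 225, 244), (209, 225, 244), (212, 225, 245), (215, 226, 246), (218, 226, 246), (221, 226, 246), (224, 227, 237)]
axis proj [[236.5, 225.3], [235.6, 212.6], [234.7, 199.1]]
```

{"api": "send_rows", "payload": {"deltas": [[[0, 0, 0.001], 0], [[0, 0, 0.002], 0], [[0, 0, 0.003], 0], [[0, 0, 0.003], 0], [[0, 0, 0.003], 0]], "gripper": 0.72}}

```text
clock: 14.85
tool_pos: [0.5189, -0.1435, 0.1085]
orientation: [180.0, -0.0, -169.1]
force: [-0.3, 0.6, -0.4]
opening: 0.0633
gripper_force: 0.0
```

{"api": "send_rows", "payload": {"deltas": [[[0, -0.0015, 0], 0], [[0, -0.003, 0], 0], [[0, -0.005, 0], 0], [[0, -0.007, 0], 0], [[0, -0.009, 0], 0]]}}

```text
clock: 15.27
tool_pos: [0.5204, -0.1506, 0.1087]
orientation: [180.0, 0.0, -169.1]
force: [-0.9, 2.4, 2.0]
opening: 0.0631
gripper_force: 1.3
```

{"api": "send_rows", "payload": {"deltas": [[[0, -0.002, 0], 0], [[0, -0.004, 0], 0], [[0, -0.006, 0], 0], [[0, -0.008, 0], 0], [[0, -0.01, 0], 0]]}}

```text
clock: 15.68
tool_pos: [0.5219, -0.1586, 0.1087]
orientation: [180.0, 0.0, -169.1]
force: [-0.1, 3.2, 1.3]
opening: 0.0634
gripper_force: 1.4
```

{"api": "send_rows", "payload": {"deltas": [[[0, -0.002, 0], 0], [[0, -0.004, 0], 0], [[0, -0.006, 0], 0], [[0, -0.008, 0], 0], [[0, -0.01, 0], 0]]}}

```text
clock: 16.1
tool_pos: [0.5234, -0.1665, 0.1086]
orientation: [180.0, -0.0, -169.1]
force: [-0.3, 2.4, 1.2]
opening: 0.0632
gripper_force: 1.5
```

{"api": "send_rows", "payload": {"deltas": [[[0, -0.001, 0], 0], [[0, -0.002, 0], 0], [[0, -0.003, 0], 0], [[0, -0.003, 0], 0], [[0, -0.003, 0], 0]]}}

```text
clock: 16.52
tool_pos: [0.5238, -0.1688, 0.1086]
orientation: [-180.0, -0.0, -169.1]
force: [-0.4, 1.5, 0.6]
opening: 0.0628
gripper_force: 0.9
```

Run:
```python
from fit import *
p,R=tool(); print(p,inbay(p),ctrl.get_obs()["force"])
r=amber_now(tuple(p[:2])); print(r,inbay(r[0]))
```

```text
[ 0.52384545 -0.1687638   0.10862436] [ 0.00861309 -0.00170777] [-0.41540062  1.46750016  0.56063287]
scene (np.float64(3.750412480498527), (np.int32(316), np.int32(343), np.int32(211), np.int32(242)), 0.62)
side (np.float64(1.926530938331495), (np.int32(216), np.int32(239), np.int32(195), np.int32(226)), 0.58)
(array([ 0.5227931 , -0.16518454]), array([  0.36358385,  -0.46497384, -10.97750757,   3.66731165,
         0.50729867,  -0.71270131,  -3.48149345,   5.90035959])) [ 0.0048838  -0.00181244]
```

{"api": "send_rows", "payload": {"deltas": [[[0, -0.0005, 0], 0], [[0, -0.001, 0], 0], [[0, -0.0015, 0], 0], [[0, -0.002, 0], 0], [[0, -0.002, 0], 0]]}}

```text
clock: 17.13
tool_pos: [0.5241, -0.1703, 0.1087]
orientation: [180.0, 0.0, -169.1]
force: [-0.8, 2.1, 1.7]
opening: 0.0629
gripper_force: 1.5
```

{"api": "send_rows", "payload": {"deltas": [[[0, -0.0005, 0], 0], [[0, -0.001, 0], 0], [[0, -0.0015, 0], 0], [[0, -0.002, 0], 0], [[0, -0.002, 0], 0]]}}

```text
clock: 17.55
tool_pos: [0.5245, -0.1719, 0.1086]
orientation: [180.0, 0.0, -169.1]
force: [-0.5, 2.4, 2.0]
opening: 0.0631
gripper_force: 1.4
```

{"api": "send_rows", "payload": {"deltas": [[[0, -0.0005, 0], 0], [[0, -0.001, 0], 0], [[0, -0.0015, 0], 0], [[0, -0.002, 0], 0], [[0, -0.002, 0], 0]]}}

```text
clock: 17.97
tool_pos: [0.5245, -0.1724, 0.1086]
orientation: [179.9, -0.0, -169.1]
force: [-2.3, 10.8, 4.8]
opening: 0.0633
gripper_force: 5.5
```

{"api": "send_rows", "payload": {"deltas": [[[0, -0.0005, 0], 0], [[0, -0.001, 0], 0], [[0, -0.0015, 0], 0], [[0, -0.002, 0], 0], [[0, -0.002, 0], 0]]}}

```text
clock: 18.38
tool_pos: [0.5244, -0.1728, 0.1085]
orientation: [179.8, -0.0, -169.1]
force: [-4.1, 19.8, 7.4]
opening: 0.0633
gripper_force: 10.1
```

Contact with the back wall shows as a force jump through the pad. I'll release and lift straight up.

{"api": "send_rows", "payload": {"deltas": [[[0, 0.001, 0], 0], [[0, 0.003, 0], 0], [[0, 0.0035, 0], 0], [[0, 0.0035, 0], 0], [[0, 0.0035, 0], 0]], "gripper": 1.0}}

```text
clock: 18.8
tool_pos: [0.5244, -0.1725, 0.1085]
orientation: [-180.0, -0.0, -169.1]
force: [0.1, 0.5, 0.1]
opening: 0.0867
gripper_force: 0.0
```

{"api": "send_rows", "payload": {"deltas": [[[0, 0, -0.02], 0], [[0, 0, -0.05], 0], [[0, 0, -0.09], 0], [[0, 0, -0.13], 0], [[0, 0, -0.17], 0]]}}

```text
clock: 19.22
tool_pos: [0.5241, -0.1726, 0.2459]
orientation: [-180.0, -0.0, -169.1]
force: [1.6, -0.5, 0.6]
opening: 0.0876
gripper_force: 0.0
```

Run:
```python
from fit import *
p,R=tool(); print(p,inbay(p),ctrl.get_obs()["force"])
r=amber_now((.5235,-.169)); print(r,inbay(r[0]))
b=BAY.copy(); b[:2]+=np.array([np.cos(b[2]),np.sin(b[2])])*.0025
for q in(1.76,1.5,1.2,.9,.6,.3,0): print(q,bayw(b,[(-.046-.084*np.sin(q),.042-.084*np.cos(q),0)])[0].round(4))
# post by scene/side: yellow blob/black post
for n in("scene","side"):
    s=ctrl.snapshot(n)
    for k in("gate","gate_post"):
        for c in ctrl.cut_out(s,k)[:2]:
            ys,xs=np.where(c["pixels"]); print(n,k,c["conf"],xs.min(),xs.max(),ys.min(),ys.max())
    print(proj(s,bayw(b,[(-.046-.084*np.sin(1.76),.042-.084*np.cos(1.76),.03)])).round(1))
```

```text
[ 0.52407415 -0.17259945  0.24593529] [ 0.01238022 -0.0024649 ] [ 1.60110694 -0.46764967  0.56555263]
scene None
side (np.float64(2.808995469321588), (np.int32(215), np.int32(237), np.int32(192), np.int32(226)), 0.76)
(array([ 0.50782357, -0.17192994]), array([ 0.18580702, -0.19224347, -3.94297481,  2.16364021])) [ 0.00758818 -0.01800729]
1.76 [ 0.5471 -0.0234  0.    ]
1.5 [ 0.5257 -0.0277  0.    ]
1.2 [ 0.5034 -0.0393  0.    ]
0.9 [ 0.4855 -0.0569  0.    ]
0.6 [ 0.4737 -0.079   0.    ]
0.3 [ 0.4689 -0.1037  0.    ]
0 [ 0.4716 -0.1287  0.    ]
scene gate 0.8 287 316 195 219
scene gate_post 0.84 287 316 194 220
[[288.7 200.8]]
side gate 0.8 248 279 222 233
side gate_post 0.82 247 279 222 233
[[276.7 227.9]]
```

{"api": "send_rows", "payload": {"deltas": [[[-0.02, 0.032, 0], -0.07], [[-0.04, 0.064, 0], -0.14], [[-0.06, 0.096, 0], -0.21], [[-0.08, 0.128, 0], -0.28], [[-0.105, 0.161, 0], -0.35]], "gripper": 0}}

```text
clock: 20.13
tool_pos: [0.5823, -0.0287, 0.2441]
orientation: [180.0, -0.1, -137.3]
force: [0.8, -0.2, -0.4]
opening: 0.0598
gripper_force: 0.0
```

{"api": "send_rows", "payload": {"deltas": [[[0, 0, 0], -0.075], [[0, 0, 0], -0.15], [[0, 0, 0], -0.225], [[0, 0, 0], -0.3], [[0, 0, 0], -0.37]]}}

```text
clock: 20.55
tool_pos: [0.5824, -0.0296, 0.2437]
orientation: [179.9, -0.0, -103.9]
force: [-1.1, -0.3, -0.1]
opening: 0.0264
gripper_force: 0.0
```

{"api": "send_rows", "payload": {"deltas": [[[0, 0, 0], -0.075], [[0, 0, 0], -0.15], [[0, 0, 0], -0.225], [[0, 0, 0], -0.28], [[0, 0, 0], -0.28]]}}

```text
clock: 20.97
tool_pos: [0.5824, -0.0298, 0.2439]
orientation: [179.9, -0.0, -78.8]
force: [0.2, -0.5, 0.6]
opening: 0.001
gripper_force: 0.0
```

```bash
cat > gate.py <<'E'
from fit import *
b=BAY.copy(); b[:2]+=np.array([np.cos(b[2]),np.sin(b[2])])*.0025
p,R=tool(); print(p.round(4),ctrl.get_obs()["opening"],R[:2,0].round(3))
def centre(q):
    P=bayw(b,[(-.046-.084*np.sin(q),.042-.084*np.cos(q),0)])[0,:2]
    t=bayw(b,[(np.cos(q),-np.sin(q),0)])[0,:2]-b[:2]
    # closing motion direction: -d(post)/dq in bay = (cos q, -sin q)
    tl=R[:2,:2].T@t; d=min(.0095/max(abs(tl[0]),1e-6),.021/max(abs(tl[1]),1e-6))+.006
    return P-d*t,d
prev=p[:2]
for q in(1.76,1.5,1.2,.9,.6,.3,.1,0):
    c,d=centre(q); print(q,c.round(4),round(d,4),"from here:",(R[:2,:2].T@(c-p[:2])/.8).round(4))
print("start",(R[:2,:2].T@(np.array([.582,-.030])-p[:2])/.8).round(4),"dz",round((p[2]-.106)/.8,4))
E
python3 gate.py
```

```text
[ 0.5824 -0.0298  0.2439] 0.0009997513363344693 [ 0.194 -0.981]
1.76 [ 0.5742 -0.0216] 0.0272 from here: [-0.0121  0.0081]
1.5 [ 0.5514 -0.0189] 0.0272 from here: [-0.0208  0.0354]
1.2 [ 0.5265 -0.0225] 0.0286 from here: [-0.0225  0.0667]
0.9 [ 0.4976 -0.0408] 0.0202 from here: [-0.0071  0.1066]
0.6 [ 0.4794 -0.063 ] 0.0171 from here: [0.0157 0.1344]
0.3 [ 0.4696 -0.0879] 0.0158 from here: [0.0439 0.1525]
0.1 [ 0.4674 -0.1051] 0.0155 from here: [0.0645 0.1592]
0 [ 0.4676 -0.1136] 0.0155 from here: [0.075 0.161]
start [0.0001 0.0006] dz 0.1723
```

{"api": "send_rows", "payload": {"deltas": [[[0, 0, 0.04], 0], [[0, 0, 0.08], 0], [[0, 0, 0.12], 0], [[0, 0, 0.15], 0], [[0, 0, 0.172], 0]]}}

```text
clock: 21.38
tool_pos: [0.5812, -0.0301, 0.104]
orientation: [179.8, -0.0, -79.3]
force: [-0.1, -0.5, 0.3]
opening: 0.0002
gripper_force: 0.0
```

{"api": "send_rows", "payload": {"deltas": [[[-0.003, 0.002, 0], 0], [[-0.006, 0.006, 0], 0], [[-0.01, 0.01, 0], 0], [[-0.013, 0.015, 0], 0], [[-0.015, 0.02, 0], 0]]}}

```text
clock: 21.8
tool_pos: [0.5649, -0.0206, 0.1085]
orientation: [-179.8, 0.0, -79.1]
force: [1.3, -1.3, 0.7]
opening: 0.0004
gripper_force: 0.3
```

```bash
python3 gate.py; python3 -c "
from h import *
print(ctrl.get_obs()['force'])"
```

```text
[ 0.5649 -0.0206  0.1085] 0.00036940319492062616 [ 0.19  -0.982]
1.76 [ 0.5741 -0.0216] 0.0272 from here: [ 0.0034 -0.0111]
1.5 [ 0.5514 -0.0189] 0.0272 from here: [-0.0052  0.0161]
1.2 [ 0.5264 -0.0226] 0.0284 from here: [-0.0067  0.0477]
0.9 [ 0.4976 -0.0408] 0.0201 from here: [0.0089 0.0874]
0.6 [ 0.4794 -0.063 ] 0.017 from here: [0.0318 0.115 ]
0.3 [ 0.4696 -0.0879] 0.0158 from here: [0.0601 0.133 ]
0.1 [ 0.4674 -0.1051] 0.0155 from here: [0.0807 0.1397]
0 [ 0.4676 -0.1136] 0.0155 from here: [0.0912 0.1414]
start [ 0.0156 -0.0188] dz 0.0032
[ 1.31839524 -1.33793409  0.73778091]
```

{"api": "send_rows", "payload": {"deltas": [[[-0.002, 0.008, 0], 0], [[-0.0052, 0.016, 0], 0], [[-0.006, 0.026, 0], 0], [[-0.0065, 0.037, 0], 0], [[-0.0067, 0.0477, 0], 0]]}}

```text
clock: 22.22
tool_pos: [0.5251, -0.0232, 0.1072]
orientation: [-180.0, 0.0, -79.1]
force: [1.5, -1.5, -0.3]
opening: 0.0005
gripper_force: 0.6
```

```bash
python3 gate.py; python3 -c "
from h import *
print(ctrl.get_obs()['force'])
s=ctrl.snapshot('scene')
hsv=cv2.cvtColor(s['color'],cv2.COLOR_RGB2HSV)
m=cv2.inRange(hsv,(15,150,80),(32,255,255))[190:260,270:345]; ys,xs=np.where(m); print(len(xs), xs.min()+270,xs.max()+270,ys.min()+190,ys.max()+190)"
```

```text
[ 0.5251 -0.0232  0.1072] 0.0004552990667306252 [ 0.19  -0.982]
1.76 [ 0.5741 -0.0216] 0.0272 from here: [ 0.0096 -0.0606]
1.5 [ 0.5514 -0.0189] 0.0272 from here: [ 0.001  -0.0333]
1.2 [ 0.5264 -0.0226] 0.0284 from here: [-0.0004 -0.0017]
0.9 [ 0.4976 -0.0408] 0.0201 from here: [0.0151 0.038 ]
0.6 [ 0.4794 -0.063 ] 0.017 from here: [0.038  0.0656]
0.3 [ 0.4696 -0.0879] 0.0158 from here: [0.0663 0.0836]
0.1 [ 0.4674 -0.1051] 0.0155 from here: [0.0869 0.0902]
0 [ 0.4676 -0.1136] 0.0155 from here: [0.0974 0.092 ]
start [ 0.0219 -0.0682] dz 0.0015
[ 1.48832888 -1.48391935 -0.32687245]
204 284 312 210 219
```

{"api": "send_rows", "payload": {"deltas": [[[0.004, 0.013, 0], 0], [[0.009, 0.026, 0], 0], [[0.0151, 0.038, 0], 0], [[0.026, 0.053, 0], 0], [[0.038, 0.0656, 0], 0]]}}

```text
clock: 22.68
tool_pos: [0.4788, -0.0638, 0.107]
orientation: [180.0, 0.0, -79.1]
force: [0.2, 0.6, -0.8]
opening: 0.0006
gripper_force: 0.3
```

{"api": "send_rows", "payload": {"deltas": [[[0.007, 0.005, 0], 0], [[0.014, 0.01, 0], 0], [[0.021, 0.014, 0], 0], [[0.0283, 0.018, 0], 0], [[0.036, 0.021, 0], 0]]}}

```text
clock: 23.1
tool_pos: [0.4692, -0.0949, 0.107]
orientation: [180.0, 0.0, -79.1]
force: [-0.1, 0.7, -0.4]
opening: 0.0003
gripper_force: 0.3
```

```bash
python3 gate.py; python3 -c "
from h import *
print(ctrl.get_obs()['force'])"
```

```text
[ 0.4692 -0.0949  0.107 ] 0.00026083800014794687 [ 0.19  -0.982]
1.76 [ 0.5741 -0.0216] 0.0272 from here: [-0.0651 -0.1461]
1.5 [ 0.5514 -0.0189] 0.0272 from here: [-0.0737 -0.1189]
1.2 [ 0.5264 -0.0226] 0.0284 from here: [-0.0752 -0.0873]
0.9 [ 0.4976 -0.0408] 0.0201 from here: [-0.0597 -0.0476]
0.6 [ 0.4794 -0.063 ] 0.017 from here: [-0.0367 -0.02  ]
0.3 [ 0.4696 -0.0879] 0.0158 from here: [-0.0085 -0.002 ]
0.1 [ 0.4674 -0.1051] 0.0155 from here: [0.0121 0.0046]
0 [ 0.4676 -0.1136] 0.0155 from here: [0.0226 0.0064]
start [-0.0529 -0.1538] dz 0.0013
[-0.14177312  0.71542305 -0.41445423]
```

{"api": "send_rows", "payload": {"deltas": [[[0.004, 0.0015, 0], 0], [[0.008, 0.003, 0], 0], [[0.012, 0.0045, 0], 0], [[0.016, 0.0055, 0], 0], [[0.02, 0.006, 0], 0]]}}

```text
clock: 23.52
tool_pos: [0.4676, -0.1111, 0.107]
orientation: [180.0, 0.0, -79.1]
force: [-0.4, 4.2, -0.2]
opening: 0.0001
gripper_force: 2.1
```

{"api": "send_rows", "payload": {"deltas": [[[0.001, 0, 0], 0], [[0.002, 0, 0], 0], [[0.003, 0, 0], 0], [[0.003, 0, 0], 0], [[0.003, 0, 0], 0]]}}

```text
clock: 23.93
tool_pos: [0.4678, -0.1121, 0.1069]
orientation: [180.0, 0.1, -79.1]
force: [-2.4, 12.0, 2.3]
opening: 0.0007
gripper_force: 6.2
```

{"api": "send_rows", "payload": {"deltas": [[[0.0005, 0, 0], 0], [[0.001, 0, 0], 0], [[0.0015, 0, 0], 0], [[0.002, 0, 0], 0], [[0.002, 0, 0], 0]]}}

```text
clock: 24.35
tool_pos: [0.4679, -0.1129, 0.1068]
orientation: [180.0, 0.2, -79.1]
force: [-4.7, 20.0, 4.0]
opening: 0.0007
gripper_force: 10.1
```

The stop shows at the expected shut position. I'll back off, lift and check.

{"api": "send_rows", "payload": {"deltas": [[[-0.01, 0, 0], 0], [[-0.03, 0, 0], 0], [[-0.05, 0, 0], 0], [[-0.06, 0, -0.04], 0], [[-0.06, 0, -0.09], 0]]}}

```text
clock: 24.77
tool_pos: [0.4569, -0.0671, 0.1773]
orientation: [179.6, -0.0, -79.0]
force: [1.0, 1.1, -0.2]
opening: 0.0004
gripper_force: 0.0
```

{"api": "send_rows", "payload": {"deltas": [[[-0.04, 0, -0.04], 0], [[-0.08, 0, -0.08], 0], [[-0.12, 0, -0.1], 0], [[-0.15, 0, -0.1], 0], [[-0.15, 0, -0.1], 0]]}}

```text
clock: 25.18
tool_pos: [0.4366, 0.0533, 0.261]
orientation: [-179.7, 0.1, -78.9]
force: [-1.0, 0.8, -1.3]
opening: 0.0005
gripper_force: 0.0
```

Run:
```python
from fit import *
r=amber_now((.524,-.169)); print(r,inbay(r[0]) if r else 0)
b=BAY.copy(); b[:2]+=np.array([np.cos(b[2]),np.sin(b[2])])*.0025
a=[]
for n in("scene","side"):
    s=ctrl.snapshot(n); u,v=proj(s,(.52,-.15,.04))[0].astype(int); print(n,u,v)
    print("shut post",proj(s,bayw(b,[(-.046,-.042,.052),(-.046,-.042,.008)])).round(1).tolist())
    a.append(cv2.resize(s["color"][v-45:v+45,u-45:u+45],(400,400),interpolation=2))
cv2.imwrite("pics/fin.png",np.hstack(a)[:,:,::-1]); print(tool()[0])
```

```text
scene (np.float64(1.4099480127369377), (np.int32(318), np.int32(346), np.int32(201), np.int32(243)), 0.97)
side (np.float64(2.9233397886213686), (np.int32(215), np.int32(237), np.int32(192), np.int32(226)), 0.78)
(array([ 0.5247374 , -0.16956188]), array([ 0.24407313, -1.46342683, -0.65533928,  3.00648813, -0.18260075,
       -0.29663998, -0.15279122,  6.2615428 ])) [ 0.00961226 -0.00104887]
scene 323 225
shut post [[305.6, 229.6], [304.8, 241.7]]
side 233 215
shut post [[243.4, 202.4], [243.9, 213.6]]
[0.43636002 0.049236   0.25847462]
```

View pics/fin.png

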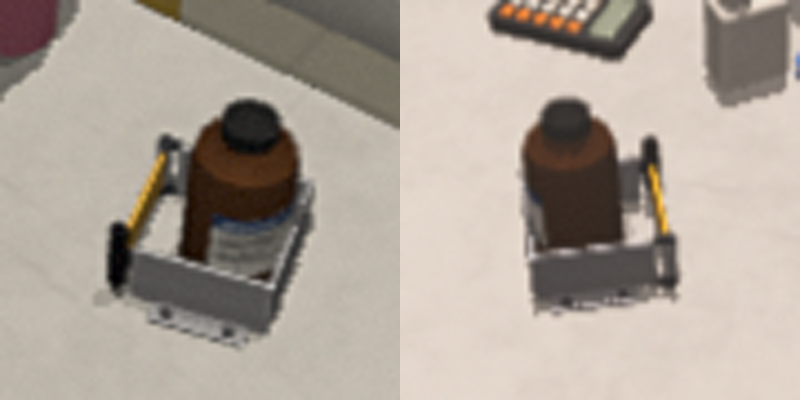

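The final picture shows the bottle upright against the back wall. The gate is across the mouth, with its post at about crop (120,225) against (122,220) predicted for fully shut.

```bash
python3 -c "
from plant import ctrl
print(ctrl.close_job())"
```

```text
the job is handed in; nothing more can be done
None
```

The job is handed in: the brown bottle stands upright against the bay's back wall with the yellow gate fully shut behind it, though the last 35 mm or so was pushed at 43–45 mm height instead of 20–35 mm, where it may have leaned slightly for a moment.

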